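# Lock the thermometer in the check block with the click lever

## Task

Stand the thermometer from the wooden rack fully home in the brass neck of the grey check block, putting it in gently. Then turn the red-posted lever clockwise (seen from above) until you feel it click once, stop there without forcing it any further, and let go. Leave the pill box, jar, funnel and teaspoon where they are.

Things in the scene. Friction and masses are not known exactly. Their poses are not given: they have to be found in the camera images.
- thermometer: Thermometer in a metal tube, about 60 g, standing in the wooden rack. Steel tube 12 mm in diameter, 65 mm long, its last 5 mm tapered to 8 mm; above it a round head (glass with steel and blue end rings) 18 mm in diameter, 40 mm tall, whose lower edge is a shoulder. Origin at the centre of the tip, z up the tube: shoulder at 65 mm, top at 105 mm.
- rack: Fixed wooden rack, a 50 x 50 mm block 70 mm high on a 75 x 75 x 8 mm foot, with one hole of 16 mm in which the thermometer stands, its shoulder on the rack's top, so that its whole head is above the rack. Origin at the centre of the underside, z up.
- block: Fixed grey thermometer check block: housing 120 x 120 mm, 70 mm high, on a 150 x 150 x 6 mm foot plate. A square brass neck of 36 mm stands in the middle of its top, up to 100 mm above the table; the hole runs down its middle. Round the neck sit an aluminium collar ring (73 to 83 mm above the table) and above it the lever. Origin at the centre of the underside.
- gland (a point): Centre of the mouth of the hole at the top of the brass neck, 100 mm above the table. Hole 14 mm in diameter with a 3 mm chamfer, 75 mm deep. Fully home, the thermometer's shoulder rests on the neck, its tip 65 mm below the mouth. The vertical line through this point is also the axis about which collar and lever turn.
- lever_post (a point): Centre of the top of the red round post, 14 mm in diameter, 44 mm tall (96 to 140 mm above the table), standing upright on the end of the steel lever, 85 mm from the lever's axis. Frame: x points from the axis out along the lever, z up. Lever arm: flat bar 14 mm wide, 87 to 95 mm above the table.
- lever: The springy lever; origin on its axis at table height. Turned clockwise from above it takes the collar along at a light drag (1 to 4 N at the post) until the collar meets its stop after an unknown 0.25 to 1.2 rad. Then resistance climbs within about 0.15 rad to 6 to 10 N and falls away as the lever snaps on: the click. It ends 0.5 rad ahead of the collar; let go under 0.25 rad it springs back.
- collar_mark (a point): Outer end, upper face, of the small yellow pointer on the collar ring under the lever, 56 mm from the axis. Frame: x points from the axis out along the pointer, z up. Before the click it lies right under the lever, afterwards the lever is 0.5 rad clockwise of it. At the click the collar may fall back from its stop; once on it again, turning on only bends the lever and overtightens.
- pillbox: Bystander: grey plastic pill box with a pull-out tray, 90 x 50 x 30 mm. Origin at the centre of the underside.
- jar: Bystander: white ceramic jar with a clip-on lid, 76 mm in diameter (92 mm over the wire clip), 104 mm high. Origin at the centre of the underside.
- funnel: Bystander: green plastic funnel standing on its wide rim, 90 mm in diameter, 85 mm high. Origin at the centre of the rim on the table.
- teaspoon: Bystander: steel teaspoon lying flat, 140 mm long. Origin at the middle of the underside, x along it.

How it is judged:
By the outcome, as a careful person would: the job done as asked, in the order asked, and still so for the second after the job is handed in, with the robot touching nothing.
It also fails if it takes over 64 s, if anything falls off the work surface, if the arm or the gripper's body presses on something with over 40 N, if the wrist force passes 120 N, or if a joint passes its speed limit or range.

## Robot

A 6-joint arm with a two-finger parallel gripper is mounted at the origin on the work surface. World frame = base frame: x ahead of the robot, y to its left, z up, the work surface at z = 0. Lengths are in m, angles in rad, forces in N, time in s.
With the tool pointing down it reaches from about 0.225 to 0.875 m from the base axis. Payload 3.4 kg.
Tool frame: the origin (TCP) lies midway between the tips of the shut fingers; the grasp point (between the pads) lies 19 mm behind it; x points along the fingers, y is the direction in which the jaws open and shut, and the axes are right-handed (so a half turn about x gives the same grasp; the last joint's range is limited). The gripper opens to 85 mm and grips with 20 to 120 N. Pads are 22 mm wide; open, the fingers measure 114 mm over their backs; the gripper's body (76 mm by 85 mm) begins 54 mm behind the grasp point. The pads swing forward as they close: fully open they stand 13 mm farther back than shut.
Start: joints at [1.22, 0.276, 1.505, -0, 1.361, -0.121], TCP at [0.131, 0.56, 0.231] pointing down, gripper open.
Joint ranges: [-2.89, 2.89], [-0.75, 2.08], [0.22, 2.7], [-1.18, 4.32], [0.11, 2.71], [-2.7, 2.7]. Speed limits (rad/s): [2.57, 2.57, 3.14, 3.14, 3.14, 3.14].

## Interface

Orientations are given as a unit quaternion [w, x, y, z].
In Python, from rig import manip, get_image, get_calibration, ticket gives the robot as it stands. The module is installed in compiled form; this text tells all that it offers.
- The arm moves only by the tool arm_command, never from a script. Its argument "series" is text: rows parted by semicolons, each of 7 numbers parted by spaces: the shift along the tool's x, y, z in units of 0.1 m (1.0 is 0.1 m), then the turn, a rotation vector about the tool's x, y, z in units of pi rad (1.0 is pi rad), then the opening, from -1 (shut) to 1 (fully open), so that 0 is half open. In form: tx ty tz rx ry rz claw; .... A call has 1 to 12 rows; each row shifts and turns the commanded pose from where the row before left it, along the tool's axes as they then stand; what a row does not reach is not made up. A row lasts 1/12 s, in which the tool goes at most 41.7 mm and 7.16 degrees, less where a joint would pass 70% of its speed; a pose out of reach is approached as far as the arm can. A call with a number of a shift or a turn outside -1 to 1 is refused whole. A call with a gripper value outside its range is refused whole. The fingers move at their own pace and stop on an object; "squeeze" is the grip in N (left out, the last holds). Time passes only in rows, so rows that do not move let the fingers close. It gives the time, the measured TCP pose, the force and the opening at its end, in the units of the state.
- manip.get_state(): the state, without advancing time (a new reading comes with each control period).
- get_image(name): name is "side" or "top"; returns the picture (400x640x3 uint8, red, green, blue); there is no depth.
- get_calibration(name): a dict with "fx", "fy", "cx", "cy" (pixels), "cam_to_world" (4x4, takes a point from camera to world coordinates). Camera axes: x right, y down, z forward; pixel columns grow to the right and rows downward; lengths in m; the calibration is good to about 2 mm. A picture is of the moment at which its call begins. get_calibration takes no time and is no camera call.
- ticket.sign_off(): hands the job in, once; it reports no verdict.
The state is a dict: "clock": time; "qpos": joint angles; "qd": joint speeds; "effort": joint torques, N m; "position": TCP position; "ee_rot": TCP orientation; "contact_force": force on the tool from outside, world axes, zero at the start; "moment": the same for the moment, N m; "width": finger opening in m.
Only numpy, scipy, OpenCV 4.12 (cv2) and the standard library are available. Lean on these libraries where they do the work, as an engineer would, in place of code of your own. Each camera call takes 0.05 s, during which the arm holds its last target. There are 200 camera calls.

## Working session

There is one attempt and no reset: what is moved stays moved. The work goes in short steps, Python scripts to look and compute and a tool call to move; the robot and the scene stay as the last step left them, time stands still between calls to the robot, and variables do not carry over. Pictures are saved under pics/ and viewed, about 8 in all and at most 12, crops included, and the job is handed in when it is done.

Besides the shell and the picture viewer there is one more tool, called after ">>>" as name(argument=value, ...), one argument or row to a line, values as JSON. arm_command: Moves the arm, as the interface text tells. Shifts and turns lie within -1 to 1; 1 stands for 0.1 m of shift or pi rad of turn. Its arguments: {"type":"object","properties":{"series":{"type":"string"},"squeeze":{"type":"number"}},"required":["series"]}

```bash
mkdir -p pics
python3 - <<'E'
from rig import manip,get_image,get_calibration
import cv2,numpy as np
np.set_printoptions(precision=4,suppress=True)
for n in("side","top"):
    cv2.imwrite(f"pics/{n}0.png",get_image(n)[:,:,::-1]); c=get_calibration(n); print(n,c["fx"],c["fy"],c["cx"],c["cy"]);print(np.array(c["cam_to_world"]))
print(manip.get_state())
E
```

```text
side 409.14416433238466 409.14416433238466 310.64815263740985 193.01969711300416
[[ 0.7181 -0.4575  0.5245  0.0667]
 [-0.696  -0.4755  0.5381 -0.5821]
 [ 0.0032 -0.7514 -0.6598  0.7836]
 [ 0.      0.      0.      1.    ]]
top 407.4821938883561 407.4821938883561 318.9891362468132 202.84965306874483
[[ 0.0261 -0.9942  0.1045  0.4791]
 [-0.9997 -0.026   0.0031 -0.0046]
 [-0.0004 -0.1046 -0.9945  1.2715]
 [ 0.      0.      0.      1.    ]]
{'clock': 0.1, 'qpos': array([ 1.22  ,  0.2765,  1.506 , -0.    ,  1.3607, -0.121 ]), 'qd': array([ 0.0016,  0.0008, -0.0031, -0.0003,  0.0022,  0.0001]), 'effort': array([  0.0013, -41.7707, -24.6402,  -0.0003,   0.0057,   0.    ]), 'position': array([0.1308, 0.5594, 0.2305]), 'ee_rot': array([ 0.7023,  0.0805,  0.7026, -0.0816]), 'contact_force': array([ 0.3997, -0.4215, -0.8141]), 'moment': array([ 0.001 , -0.0228,  0.0027]), 'width': 0.08551980857544224}
```

View pics/side0.png

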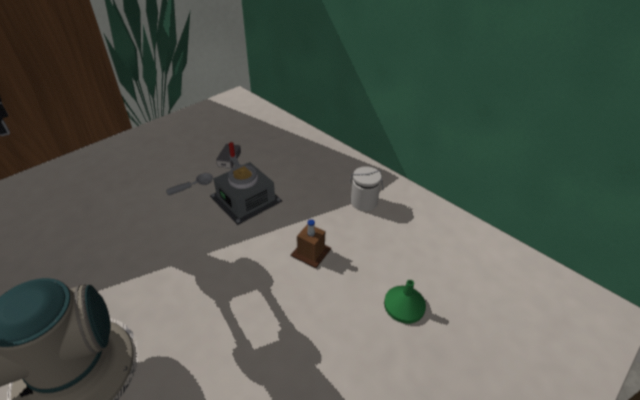

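View pics/top0.png

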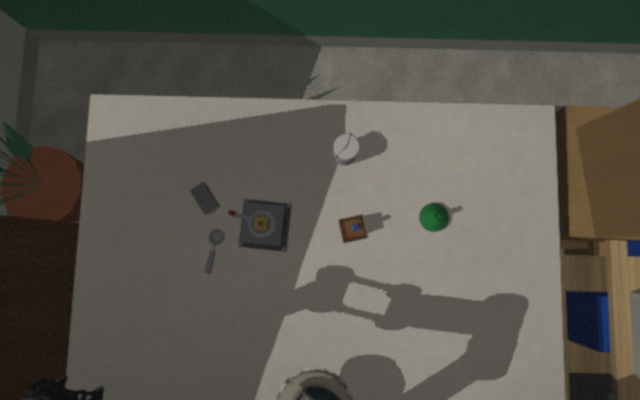

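```bash
cat > h.py <<'E'
import numpy as np,cv2
from rig import manip,get_image,get_calibration
np.set_printoptions(precision=4,suppress=True)
def ray(n,uv):
    c=get_calibration(n);T=np.array(c["cam_to_world"])
    d=T[:3,:3]@np.array([(uv[0]-c["cx"])/c["fx"],(uv[1]-c["cy"])/c["fy"],1]);return T[:3,3],d
def atz(n,uv,z):
    o,d=ray(n,uv);return o+d*(z-o[2])/d[2]
def proj(n,p):
    c=get_calibration(n);T=np.array(c["cam_to_world"]);q=T[:3,:3].T@(np.array(p)-T[:3,3])
    return np.array([c["fx"]*q[0]/q[2]+c["cx"],c["fy"]*q[1]/q[2]+c["cy"]])
def crops(out,lst,w=400,h=300):
    "lst of (img,u0,v0,scale): tiles w x h, 2 per row"
    t=[]
    for im,u,v,s in lst:
        a=im[v:v+h//s,u:u+w//s,::-1].astype(np.float32)
        a=np.clip(255*(a/255)**0.6,0,255).astype(np.uint8)
        a=cv2.resize(a,(w,h),interpolation=cv2.INTER_CUBIC)
        for k in range(0,w//s,10):cv2.line(a,(k*s,0),(k*s,12 if (u+k)%50==0 else 5),(0,255,255),1)
        for k in range(0,h//s,10):cv2.line(a,(0,k*s),(12 if (v+k)%50==0 else 5,k*s),(0,255,255),1)
        t.append(a)
    r=[np.hstack(t[i:i+2]) for i in range(0,len(t),2)]
    cv2.imwrite(out,np.vstack(r))
E
python3 - <<'E'
from h import *
s=cv2.imread("pics/side0.png")[:,:,::-1];t=cv2.imread("pics/top0.png")[:,:,::-1]
crops("pics/c1.png",[(t,220,195,5),(t,320,200,5),(s,200,130,4),(s,270,210,5)])
E
```

```text
(no output)
```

View pics/c1.png

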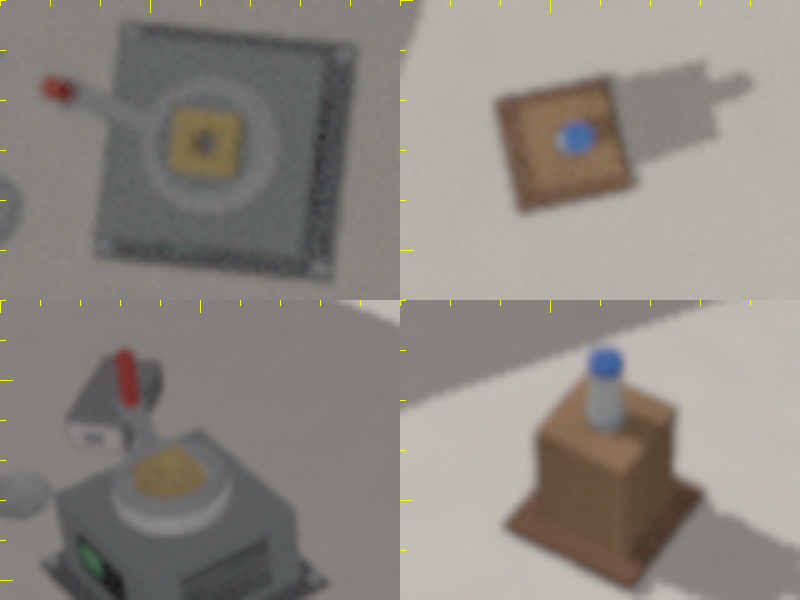

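```bash
cat >> h.py <<'E'
def tri(ut,us):
    o1,d1=ray("top",ut);o2,d2=ray("side",us);d1/=np.linalg.norm(d1);d2/=np.linalg.norm(d2)
    k=np.linalg.lstsq(np.c_[d1,-d2],o2-o1,rcond=None)[0];a=o1+d1*k[0];b=o2+d2*k[1]
    return (a+b)/2,np.linalg.norm(a-b)
E
python3 - <<'E'
from h import *
print("neck",atz("top",(261,223.4),.1),atz("side",(242,172.5),.1),tri((261,223.4),(242,172.5)))
c=np.array([[122,20],[357,42],[330,282],[95,258]])/5+[220,195]
P=np.array([atz("top",p,.006) for p in c]);print("foot",P.mean(0),np.linalg.norm(np.diff(P,axis=0),axis=1))
e=P[1]-P[0];print("yaw edge",np.degrees(np.arctan2(e[1],e[0])))
print("post",atz("top",(230,212.4),.14),atz("side",(231,144.2),.14),tri((230,212.4),(231,144.2)))
for z in(.11,.118):print("therm",z,atz("top",(355.6,227.2),z),atz("side",(311,221.4),z))
print(tri((355.6,227.2),(311,221.4)))
c=np.array([[98,98],[210,76],[236,184],[120,212]])/5+[320,200]
P=np.array([atz("top",p,.004) for p in c]);print("rackfoot",P.mean(0),np.linalg.norm(np.diff(P,axis=0),axis=1));e=P[1]-P[0];print(np.degrees(np.arctan2(e[1],e[0])))
for n,uv,z in(("jar",(346,149),.1),("pill",(205,198),.03),("funnel",(434,217),.08),("spoonbowl",(216,237),.01)):print(n,atz("top",uv,z))
from scipy.spatial.transform import Rotation as R
q=manip.get_state()["ee_rot"];print(R.from_quat(q[[1,2,3,0]]).as_matrix())
E
```

```text
neck [0.5384 0.1643 0.1   ] [0.5354 0.163  0.1   ] (array([0.5378, 0.1651, 0.0976]), np.float64(0.0018092229840792479))
foot [0.5387 0.1646 0.006 ] [0.1477 0.1497 0.146 ]
yaw edge -93.87749934265798
post [0.5648 0.2461 0.14  ] [0.562  0.2414 0.14  ] (array([0.5652, 0.247 , 0.1357]), np.float64(0.00027957083247287734))
therm 0.11 [ 0.5341 -0.107   0.11  ] [ 0.5335 -0.1047  0.11  ]
therm 0.118 [ 0.5338 -0.1063  0.118 ] [ 0.5279 -0.1104  0.118 ]
(array([ 0.5333, -0.1063,  0.1114]), np.float64(0.00191122702780089))
rackfoot [ 0.535  -0.1089  0.004 ] [0.0712 0.0689 0.0741]
-77.38861544917592
jar [ 0.7629 -0.0759  0.1   ]
pill [0.6154 0.3493 0.03  ]
funnel [ 0.5714 -0.3387  0.08  ]
spoonbowl [0.4974 0.3143 0.01  ]
[[-0.0006  0.2278  0.9737]
 [-0.0015  0.9737 -0.2278]
 [-1.     -0.0016 -0.0002]]
```

>>> arm_command(
  series="0 -0.12 0.11 0 0 0 0;0 -0.23 0.23 0 0 0 0;0 -0.23 0.23 0 0 0 0;0 -0.23 0.23 0 0 0 0;0 -0.23 0.23 0 0 0 0;0 -0.23 0.23 0 0 0 0;0 -0.23 0.23 0 0 0 0;0 -0.23 0.23 0 0 0 0;0 -0.23 0.23 0 0 0 0;0 -0.23 0.23 0 0 0 0;0 -0.23 0.23 0 0 0 0;0 -0.23 0.23 0 0 0 0",
  squeeze=30,
)

```text
clock: 1.1
position: [0.3279, 0.2402, 0.2311]
ee_rot: [0.702, 0.081, 0.703, -0.081]
contact_force: [1.0, 0.8, 0.9]
width: 0.0427
```

>>> arm_command(
  series="0 -0.23 0.23 0 0 0 0;0 -0.23 0.23 0 0 0 0;0 -0.23 0.23 0 0 0 0;0 -0.23 0.23 0 0 0 0;0 -0.23 0.23 0 0 0 0;0 -0.23 0.23 0 0 0 0;0 -0.23 0.23 0 0 0 0;0 -0.23 0.23 0 0 0 0;0 -0.23 0.22 0 0 0 0;0 -0.23 0.22 0 0 0 0;0 -0.23 0.2 0 0 0 0;0 -0.23 0.13 0 0 0 0",
)

```text
clock: 2.1
position: [0.5203, -0.0883, 0.2307]
ee_rot: [0.703, 0.081, 0.702, -0.081]
contact_force: [-0.5, 0.4, 0.1]
width: 0.0426
```

>>> arm_command(
  series="0 -0.15 0 0 0 0 0;0 0 0 0 0 0 0;0 0 0 0 0 0 0",
)

```text
clock: 2.35
position: [0.5151, -0.1013, 0.2307]
ee_rot: [0.702, 0.082, 0.703, -0.081]
contact_force: [0.5, 0.4, -0.5]
width: 0.0427
```

>>> arm_command(
  series="0 -0.01 0.1 0 0 0 0;0 0 0.09 0 0 0 0;0.2 0 0 0 0 0 0;0.25 0 0 0 0 0 0;0.25 0 0 0 0 0 0;0.2 0 0 0 0 0 0;0 0 0 0 0 0 0;0 0 0 0 0 0 0",
)

```text
clock: 3.02
position: [0.534, -0.1055, 0.1407]
ee_rot: [0.702, 0.081, 0.703, -0.08]
contact_force: [-0.3, -0.6, 0.5]
width: 0.0428
```

Run:
```python
from h import *
s=get_image("side");t=get_image("top");p=manip.get_state()["position"];print(p,proj("top",p),proj("side",p))
crops("pics/c2.png",[(t,315,190,5),(s,270,190,5)])
```

```text
[ 0.5354 -0.1062  0.1426] [356.3878 226.2185] [312.1135 211.1457]
```

View pics/c2.png

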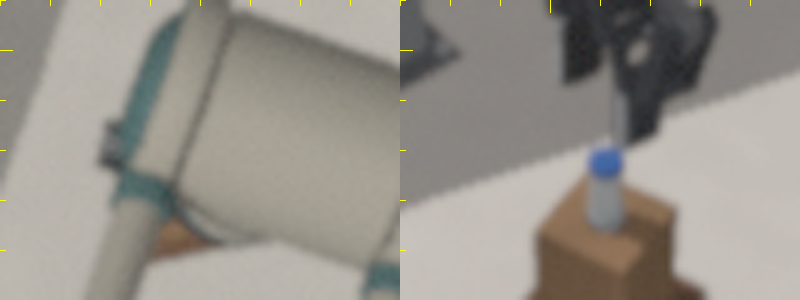

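>>> arm_command(
  series="0.15 0 0 0 0 0 0;0.2 0 0 0 0 0 0;0.15 0 0 0 0 0 0;0.1 0 0 0 0 0 0;0.05 0 0 0 0 0 0;0 0 0 0 0 0 0;0 0 0 0 0 0 0",
)

```text
clock: 3.7
position: [0.5346, -0.1066, 0.0771]
ee_rot: [0.703, 0.081, 0.702, -0.081]
contact_force: [0.4, 0.1, -0.2]
width: 0.0425
```

>>> arm_command(
  series="0 0 0 0 0 0 -0.4;0 0 0 0 0 0 -0.6;0 0 0 0 0 0 -1;0 0 0 0 0 0 -1;0 0 0 0 0 0 -1;0 0 0 0 0 0 -1;0 0 0 0 0 0 -1;0 0 0 0 0 0 -1",
  squeeze=30,
)

```text
clock: 4.37
position: [0.5346, -0.1065, 0.0773]
ee_rot: [0.703, 0.081, 0.702, -0.081]
contact_force: [0.3, 1.0, 5.9]
width: 0.0173
```

>>> arm_command(
  series="-0.05 0 0 0 0 0 -1;-0.1 0 0 0 0 0 -1;-0.2 0 0 0 0 0 -1;-0.25 0 0 0 0 0 -1;-0.25 0 0 0 0 0 -1;-0.25 0 0 0 0 0 -1;-0.15 0 0 0 0 0 -1;-0.05 0 0 0 0 0 -1;0 0 0 0 0 0 -1;0 0 0 0 0 0 -1",
)

```text
clock: 5.2
position: [0.5331, -0.1063, 0.2058]
ee_rot: [0.702, 0.081, 0.703, -0.081]
contact_force: [0.2, -0.6, -0.8]
width: 0.0173
```

Run:
```python
from h import *
s=get_image("side");t=get_image("top");p=manip.get_state()["position"];print(p,manip.get_state()["contact_force"],proj("top",p),proj("side",p),proj("side",p-[0,0,.0675]))
crops("pics/c3.png",[(t,315,190,5),(s,270,170,5)])
```

```text
[ 0.5327 -0.1061  0.2048] [-0.0404 -0.0401 -1.0752] [358.4692 226.0925] [311.3487 190.8752] [311.22   213.3649]
```

View pics/c3.png

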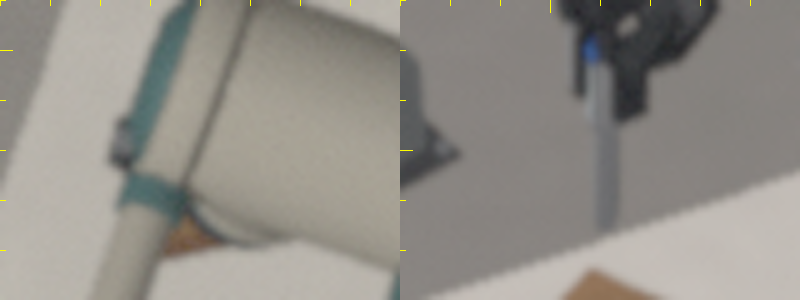

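Run:
```python
from h import *
s=np.mean([get_image("side").astype(float) for _ in range(4)],0);cv2.imwrite("pics/s_avg.png",s[:,:,::-1])
g=s.mean(2)
for v in range(176,220,2):print(v,g[v,302:322].astype(int))
```

```text
176 [83 83 66 40 21 14 16 18 17 14 18 32 52 55 45 31 22 21 22 21]
178 [84 81 59 31 20 27 29 25 22 19 17 16 17 19 19 20 22 22 21 20]
180 [84 81 59 31 31 51 51 39 26 21 17 16 18 21 21 22 22 20 18 15]
182 [85 82 60 32 28 47 56 55 41 28 19 18 21 22 21 22 20 18 14 16]
184 [85 82 61 33 31 57 72 72 69 57 37 20 19 19 19 19 18 25 41 56]
186 [85 82 61 33 32 60 77 76 75 65 43 21 16 17 17 15 21 43 70 80]
188 [84 80 63 38 35 61 77 75 75 66 42 23 16 16 15 16 24 48 73 82]
190 [85 85 80 71 70 81 83 76 74 65 41 21 16 16 16 15 24 49 74 83]
192 [86 85 85 85 88 95 88 77 74 65 41 21 16 16 17 21 34 58 77 84]
194 [84 84 84 84 85 85 83 75 74 66 50 35 37 44 55 64 75 81 83 83]
196 [84 84 83 84 83 83 79 70 67 65 63 65 76 81 83 84 85 84 84 84]
198 [83 84 83 84 84 84 82 74 66 63 62 66 79 85 85 85 85 84 84 84]
200 [84 84 84 84 84 85 82 73 66 63 62 67 79 84 85 85 84 85 84 84]
202 [86 85 85 84 84 85 82 73 66 63 63 67 79 84 85 85 85 85 85 84]
204 [85 85 85 85 84 85 81 72 65 63 62 67 79 84 85 85 85 85 85 85]
206 [85 85 85 85 84 84 81 72 65 64 62 67 79 84 85 85 85 85 86 86]
208 [85 84 84 84 83 83 80 71 65 63 62 68 79 84 85 85 85 85 85 85]
210 [85 84 84 84 83 83 80 70 64 63 61 67 80 84 85 85 85 85 85 85]
212 [84 84 84 84 83 83 79 69 63 62 61 68 80 84 85 85 85 84 84 85]
214 [ 85  84  84  84  84  83  79  69  64  62  64  74  81  84  87  92  95 101
 117 124]
216 [ 84  85  85  84  84  84  82  78  75  82  89  99 117 124 130 142 148 149
 152 153]
218 [ 86  86  86  88  93  96 102 117 128 142 148 150 153 155 156 156 156 156
 156 155][ WARN:0@4.700] global loadsave.cpp:1063 imwrite_ Unsupported depth image for selected encoder is fallbacked to CV_8U.
```

>>> arm_command(
  series="0 0.12 -0.03 0 0 0 -1;0 0.24 -0.05 0 0 0 -1;0 0.3 -0.06 0 0 0 -1;0 0.3 -0.07 0 0 0 -1;0 0.3 -0.07 0 0 0 -1;0 0.3 -0.07 0 0 0 -1;0 0.3 -0.07 0 0 0 -1;0 0.3 -0.06 0 0 0 -1;0 0.24 -0.05 0 0 0 -1;0 0.16 -0.03 0 0 0 -1;0 0.08 -0.01 0 0 0 -1;0 0 0 0 0 0 -1",
)

```text
clock: 6.5
position: [0.5381, 0.1658, 0.2061]
ee_rot: [0.702, 0.08, 0.703, -0.08]
contact_force: [0.0, -0.3, -1.0]
width: 0.0168
```

>>> arm_command(
  series="0.1 0 0 0 0 0 -1;0.08 0 0 0 0 0 -1;0 0 0 0 0 0 -1;0 0 0 0 0 0 -1",
)

```text
clock: 6.83
position: [0.5377, 0.1625, 0.1871]
ee_rot: [0.702, 0.081, 0.703, -0.082]
contact_force: [1.0, 0.2, -1.1]
width: 0.0169
```

Run:
```python
from h import *
s=np.mean([get_image("side").astype(float) for _ in range(4)],0).astype(np.uint8);t=get_image("top");p=manip.get_state()["position"];print(p,manip.get_state()["contact_force"],proj("side",p),proj("side",p-[0,0,.072]),proj("side",[p[0],p[1],.1]))
crops("pics/c4.png",[(t,220,195,5),(s,195,120,5)])
```

```text
[0.5388 0.1633 0.1886] [-0.6206 -0.3374 -0.9781] [239.2448 144.5569] [242.2741 167.0027] [242.9369 171.9135]
```

View pics/c4.png

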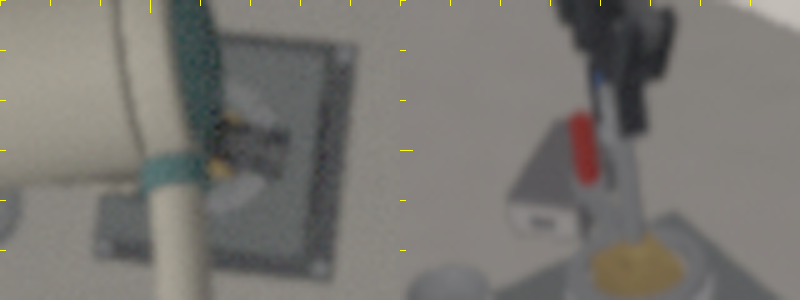

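Run:
```python
from h import *
s=np.mean([get_image("side").astype(float) for _ in range(8)],0)
s=np.clip((s-20)*1.6,0,255).astype(np.uint8)
o=cv2.imread("pics/side0.png")[:,:,::-1].astype(float);o=np.clip((o-20)*1.6,0,255).astype(np.uint8)
crops("pics/c5.png",[(o,222,150,10),(s,222,150,10)])
```

```text
(no output)
```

View pics/c5.png

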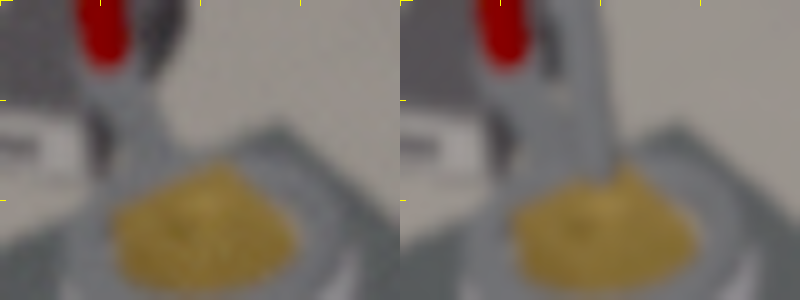

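>>> arm_command(
  series="0.07 0 0 0 0 0 -1;0.06 0 0 0 0 0 -1;0.03 0 0 0 0 0 -1;0.03 0 0 0 0 0 -1;0.03 0 0 0 0 0 -1;0 0 0 0 0 0 -1",
)

```text
clock: 7.98
position: [0.5392, 0.1651, 0.1662]
ee_rot: [0.703, 0.082, 0.702, -0.08]
contact_force: [1.4, 4.9, -1.6]
width: 0.0168
```

>>> arm_command(
  series="0.03 0 0 0 0 0 -1;0.03 0 0 0 0 0 -1;0.03 0 0 0 0 0 -1;0.03 0 0 0 0 0 -1;0 0 0 0 0 0 -1",
)

```text
clock: 8.4
position: [0.5393, 0.1653, 0.1539]
ee_rot: [0.703, 0.082, 0.702, -0.08]
contact_force: [1.6, 6.1, -0.6]
width: 0.0169
```

>>> arm_command(
  series="0 0.015 0 0 0 0 -1;0.02 0 0 0 0 0 -1;0 0 0 0 0 0 -1",
)

```text
clock: 8.65
position: [0.5392, 0.1657, 0.152]
ee_rot: [0.703, 0.081, 0.702, -0.081]
contact_force: [3.5, 4.6, 0.0]
width: 0.017
```

>>> arm_command(
  series="0 0.023 0.01 0 0 0 -1;0.02 0 0 0 0 0 -1;0 0 0 0 0 0 -1",
)

```text
clock: 8.9
position: [0.5395, 0.1663, 0.1494]
ee_rot: [0.702, 0.08, 0.703, -0.082]
contact_force: [0.6, 0.1, -0.2]
width: 0.0169
```

>>> arm_command(
  series="0.03 0 0 0 0 0 -1;0.03 0 0 0 0 0 -1;0.03 0 0 0 0 0 -1;0.03 0 0 0 0 0 -1;0.03 0 0 0 0 0 -1;0.03 0 0 0 0 0 -1;0.03 0 0 0 0 0 -1;0.03 0 0 0 0 0 -1;0.03 0 0 0 0 0 -1;0.03 0 0 0 0 0 -1;0 0 0 0 0 0 -1",
)

```text
clock: 9.82
position: [0.5398, 0.1671, 0.1196]
ee_rot: [0.702, 0.081, 0.703, -0.081]
contact_force: [-0.2, -0.6, -1.0]
width: 0.0172
```

>>> arm_command(
  series="0.02 0 0 0 0 0 -1;0.02 0 0 0 0 0 -1;0.01 0 0 0 0 0 -1;0.01 0 0 0 0 0 -1;0 0 0 0 0 0 -1",
)

```text
clock: 10.23
position: [0.5402, 0.1671, 0.1142]
ee_rot: [0.702, 0.081, 0.703, -0.081]
contact_force: [-1.2, 0.1, 0.3]
width: 0.0172
```

>>> arm_command(
  series="0.01 0 0 0 0 0 -1;0.01 0 0 0 0 0 -1;0.01 0 0 0 0 0 -1;0.01 0 0 0 0 0 -1;0 0 0 0 0 0 -1",
)

```text
clock: 10.65
position: [0.5401, 0.1671, 0.1101]
ee_rot: [0.702, 0.081, 0.703, -0.081]
contact_force: [-0.7, -0.3, -0.4]
width: 0.0171
```

>>> arm_command(
  series="0.01 0 0 0 0 0 -1;0.01 0 0 0 0 0 -1;0 0 0 0 0 0 -1",
)

```text
clock: 10.9
position: [0.5401, 0.1672, 0.1081]
ee_rot: [0.702, 0.081, 0.703, -0.081]
contact_force: [-0.5, 0.4, -1.5]
width: 0.0173
```

>>> arm_command(
  series="0.01 0 0 0 0 0 -1;0.005 0 0 0 0 0 -1;0 0 0 0 0 0 -1",
)

```text
clock: 11.15
position: [0.5404, 0.1672, 0.1074]
ee_rot: [0.703, 0.081, 0.702, -0.081]
contact_force: [-0.0, -0.2, 3.1]
width: 0.0174
```

>>> arm_command(
  series="0.01 0 0 0 0 0 -1;0 0 0 0 0 0 -1",
)

```text
clock: 11.32
position: [0.5405, 0.1672, 0.1073]
ee_rot: [0.703, 0.081, 0.702, -0.081]
contact_force: [-2.0, -0.7, 10.0]
width: 0.0173
```

>>> arm_command(
  series="-0.01 0 0 0 0 0 -1;0 0 0 0 0 0 -0.5;0 0 0 0 0 0 -0.3;0 0 0 0 0 0 -0.1;0 0 0 0 0 0 -0.1;0 0 0 0 0 0 -0.1;0 0 0 0 0 0 -0.1",
)

```text
clock: 11.9
position: [0.5402, 0.1672, 0.1066]
ee_rot: [0.702, 0.081, 0.703, -0.081]
contact_force: [0.1, 1.2, -0.9]
width: 0.0383
```

>>> arm_command(
  series="-0.1 0 0 0 0 0 -0.1;-0.2 0 0 0 0 0 -0.1;-0.25 0 0 0 0 0 -0.1;-0.25 0 0 0 0 0 -0.1;-0.1 0 -0.1 0 0 0 -0.1;0 0 -0.3 0 0 0 -1;0 0 -0.3 0 0 0 -1;0 0 -0.15 0 0 0 -1;0 0 0 0 0 0 -1",
)

```text
clock: 12.65
position: [0.4532, 0.1869, 0.1968]
ee_rot: [0.701, 0.08, 0.704, -0.081]
contact_force: [0.5, -0.1, -0.5]
width: -0.0003
```

Run:
```python
from h import *
s=np.mean([get_image("side").astype(float) for _ in range(4)],0).astype(np.uint8)
t=np.mean([get_image("top").astype(float) for _ in range(4)],0).astype(np.uint8);print(manip.get_state()["position"])
crops("pics/c6.png",[(t,205,185,5),(s,200,120,5)])
```

```text
[0.4584 0.1863 0.1965]
```

View pics/c6.png

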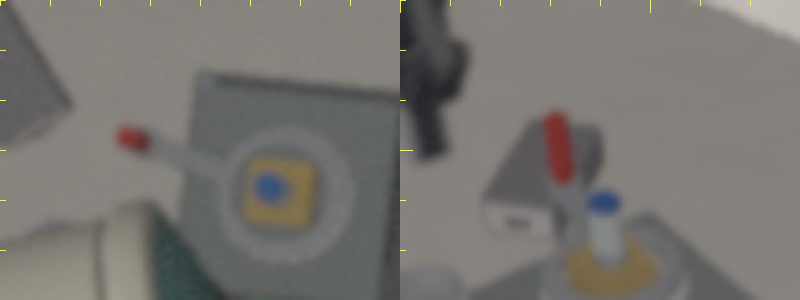

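>>> arm_command(
  series="0 0.18 0.12 0.009 0 0 -1;0 0.25 0.18 0.009 0 0 -1;0 0.25 0.18 0.009 0 0 -1;0 0.17 0.12 0 0 0 -1;0 0 0 0 0 0 -1;0 0 0 0 0 0 -1",
)

```text
clock: 13.55
position: [0.5389, 0.2524, 0.1958]
ee_rot: [0.698, 0.11, 0.699, -0.111]
contact_force: [0.2, -0.5, -0.3]
width: 0.0001
```

>>> arm_command(
  series="0.1 0.04 -0.03 0 0 0 -1;0.25 0 0 0 0 0 -1;0.25 0 0 0 0 0 -1;0.2 0 0 0 0 0 -1;0.07 0 0 0 0 0 -1;0 0 0 0 0 0 -1;0 0 0 0 0 0 -1",
)

```text
clock: 14.13
position: [0.5362, 0.2568, 0.1101]
ee_rot: [0.698, 0.111, 0.698, -0.111]
contact_force: [0.6, 0.3, -0.0]
width: 0.0001
```

>>> arm_command(
  series="0 0 0.03 0 0 0 -1;0 0 0.03 0 0 0 -1;0 0 0 0 0 0 -1",
)

```text
clock: 14.38
position: [0.5438, 0.2552, 0.1112]
ee_rot: [0.699, 0.111, 0.697, -0.11]
contact_force: [0.3, -0.2, 0.4]
width: 0.0002
```

>>> arm_command(
  series="0 0 0.025 0 0 0 -1;0 0 0.025 0 0 0 -1;0 0 0 0 0 0 -1",
)

```text
clock: 14.63
position: [0.5477, 0.2535, 0.1101]
ee_rot: [0.699, 0.111, 0.698, -0.111]
contact_force: [-0.0, -0.9, -1.4]
width: 0.0002
```

>>> arm_command(
  series="0 0 0.025 0 0 0 -1;0 0 0.02 0 0 0 -1;0 0 0 0 0 0 -1",
)

```text
clock: 14.88
position: [0.5515, 0.2522, 0.1098]
ee_rot: [0.698, 0.111, 0.698, -0.111]
contact_force: [-1.0, 0.3, 0.2]
width: -0.0004
```

>>> arm_command(
  series="0 0.005 0.026 0.0095 0 0 -1;0 0.005 0.026 0.0095 0 0 -1;0 0.005 0.026 0.0095 0 0 -1;0 0.005 0.026 0.0095 0 0 -1",
)

```text
clock: 15.22
position: [0.5612, 0.2503, 0.1097]
ee_rot: [0.69, 0.153, 0.691, -0.153]
contact_force: [-1.1, 1.2, 0.1]
width: 0.0001
```

```bash
cat >> h.py <<'E'
def lev(show=False):
    "lever angle from red blob in top view, pushing frame of the tool"
    st=manip.get_state();p=st["position"];w,x,y,z=st["ee_rot"]
    A=np.array([.5403,.167]);r=p[:2]-A;F=st["contact_force"]
    from scipy.spatial.transform import Rotation as R
    M=R.from_quat([x,y,z,w]).as_matrix();ez=M[:2,2];ey=M[:2,1]
    print("t",st["clock"],"radial",r@ey,"tang",r@ez,"Ft",F[:2]@ez,"Fr",F[:2]@ey,"yaw y",np.degrees(np.arctan2(ey[1],ey[0])))
    for n in("top","side"):
        im=get_image(n).astype(int);m=(im[:,:,0]>1.6*im[:,:,1]+10)&(im[:,:,0]>1.6*im[:,:,2]+10)
        v,u=np.nonzero(m[120:300,180:330]);u=u+180;v=v+120
        if len(u)<4:print(n,"none");continue
        c=atz(n,(u.mean(),v.mean()),.118);d=c[:2]-(A-[.002,.0025] if n=="top" else A-[.003,.003])
        print(n,len(u),"post",c[:2],"r",np.linalg.norm(d),"ang",np.degrees(np.arctan2(d[1],d[0])))
E
python3 -c "
from h import *
lev()"
```

```text
t 15.2167 radial 0.08439170269096964 tang -0.016190576674110644 Ft -1.4703876565806557 Fr 0.585736100932811 yaw y 65.05516270912749
top none
side 56 post [0.5773 0.2431] r 0.0886065446421241 ang 63.18458662707901
```

>>> arm_command(
  series="0 0.005 0.026 0.0095 0 0 -1;0 0.005 0.026 0.0095 0 0 -1;0 0.005 0.026 0.0095 0 0 -1",
)

```text
clock: 15.57
position: [0.5687, 0.2482, 0.1096]
ee_rot: [0.683, 0.183, 0.683, -0.183]
contact_force: [-0.9, 0.6, 1.4]
width: -0.0001
```

>>> arm_command(
  series="0 0.005 0.026 0.0095 0 0 -1;0 0.005 0.026 0.0095 0 0 -1",
)

```text
clock: 15.73
position: [0.5736, 0.2464, 0.1096]
ee_rot: [0.677, 0.203, 0.678, -0.204]
contact_force: [-1.0, -0.4, 0.6]
width: -0.0001
```

>>> arm_command(
  series="0 0.005 0.026 0.0095 0 0 -1;0 0.005 0.026 0.0095 0 0 -1;0 0.005 0.026 0.0095 0 0 -1",
)

```text
clock: 15.98
position: [0.5809, 0.2431, 0.1096]
ee_rot: [0.667, 0.233, 0.668, -0.234]
contact_force: [-0.9, 0.2, 0.0]
width: 0.0001
```

>>> arm_command(
  series="0 0.005 0.026 0.0095 0 0 -1;0 0.005 0.026 0.0095 0 0 -1;0 0.005 0.026 0.0095 0 0 -1",
)

```text
clock: 16.23
position: [0.5878, 0.2393, 0.1095]
ee_rot: [0.656, 0.263, 0.657, -0.263]
contact_force: [-1.5, 1.0, 0.3]
width: 0.0003
```

```bash
python3 -c "
from h import *
lev()"
```

```text
t 16.2333 radial 0.08505620855050922 tang -0.015610416659010655 Ft -1.8427485904503969 Fr -0.31422183629842065 yaw y 46.2904515845871
top 5 post [0.5986 0.2235] r 0.08431952204013739 ang 44.364723071811355
side 55 post [0.5997 0.2269] r 0.08861167408095089 ang 45.24244423340555
```

>>> arm_command(
  series="0 0.005 0.026 0.0095 0 0 -1;0 0.005 0.026 0.0095 0 0 -1;0 0.005 0.026 0.0095 0 0 -1",
)

```text
clock: 16.58
position: [0.5943, 0.2349, 0.1096]
ee_rot: [0.644, 0.292, 0.644, -0.292]
contact_force: [-1.0, 0.2, -0.7]
width: 0.0002
```

>>> arm_command(
  series="0 0.005 0.026 0.0095 0 0 -1;0 0.005 0.026 0.0095 0 0 -1;0 0.005 0.026 0.0095 0 0 -1",
)

```text
clock: 16.83
position: [0.6005, 0.2299, 0.1096]
ee_rot: [0.63, 0.321, 0.631, -0.321]
contact_force: [-1.3, 1.2, 1.0]
width: -0.0001
```

>>> arm_command(
  series="0 0.005 0.026 0.0095 0 0 -1;0 0.005 0.026 0.0095 0 0 -1;0 0.005 0.026 0.0095 0 0 -1",
)

```text
clock: 17.08
position: [0.606, 0.2244, 0.1096]
ee_rot: [0.615, 0.348, 0.616, -0.349]
contact_force: [-2.0, 0.9, 1.4]
width: -0.0004
```

>>> arm_command(
  series="0 0.005 0.026 0.0095 0 0 -1;0 0.005 0.026 0.0095 0 0 -1;0 0.005 0.026 0.0095 0 0 -1",
)

```text
clock: 17.33
position: [0.6099, 0.2201, 0.1096]
ee_rot: [0.597, 0.376, 0.601, -0.376]
contact_force: [-4.8, 6.3, 1.6]
width: 0.0001
```

>>> arm_command(
  series="0 0 0 0 0 0 -1",
)

```text
clock: 17.42
position: [0.6099, 0.2201, 0.1096]
ee_rot: [0.597, 0.376, 0.601, -0.375]
contact_force: [-5.7, 6.0, 2.0]
width: 0.0003
```

```bash
python3 -c "
from h import *
lev()"
```

```text
t 17.4167 radial 0.08574528466504139 tang -0.017562993104455166 Ft -7.898521977340615 Fr -2.460298684001142 yaw y 25.77507350997433
top 9 post [0.6156 0.2017] r 0.08577200077042617 ang 25.676772155945507
side 54 post [0.6151 0.2055] r 0.0881178972016713 ang 28.071391478331105
```

>>> arm_command(
  series="0 0.002 0.012 0.0045 0 0 -1;0 0 0 0 0 0 -1",
)

```text
clock: 17.68
position: [0.6104, 0.2195, 0.1096]
ee_rot: [0.594, 0.38, 0.598, -0.379]
contact_force: [-4.3, 5.7, 2.4]
width: 0.0001
```

>>> arm_command(
  series="0 0.002 0.012 0.0045 0 0 -1;0 0 0 0 0 0 -1",
)

```text
clock: 17.85
position: [0.6111, 0.2185, 0.1096]
ee_rot: [0.592, 0.384, 0.596, -0.384]
contact_force: [-3.4, 4.8, 1.1]
width: 0.0002
```

>>> arm_command(
  series="0 0.002 0.012 0.0045 0 0 -1;0 0 0 0 0 0 -1",
)

```text
clock: 18.02
position: [0.6118, 0.2174, 0.1096]
ee_rot: [0.589, 0.389, 0.593, -0.388]
contact_force: [-4.5, 5.0, 1.5]
width: 0.0003
```

>>> arm_command(
  series="0 0.002 0.015 0.0057 0 0 -1;0 0 0 0 0 0 -1",
)

```text
clock: 18.18
position: [0.6128, 0.2158, 0.1096]
ee_rot: [0.586, 0.394, 0.589, -0.393]
contact_force: [-3.1, 5.1, 0.3]
width: 0.0002
```

>>> arm_command(
  series="0 0.002 0.015 0.0057 0 0 -1;0 0 0 0 0 0 -1",
)

```text
clock: 18.35
position: [0.6138, 0.2142, 0.1096]
ee_rot: [0.583, 0.399, 0.585, -0.398]
contact_force: [-3.3, 4.5, 2.4]
width: -0.0
```

```bash
python3 -c "
from h import *
lev()"
```

```text
t 18.35 radial 0.08563650920019183 tang -0.01724865576577633 Ft -5.436691548803956 Fr -1.4375295644071535 yaw y 21.35633580545303
top 8 post [0.618 0.196] r 0.0857307221544954 ang 21.573133068711574
side 58 post [0.6182 0.1992] r 0.08820268304075304 ang 23.53929819540326
```

>>> arm_command(
  series="0 0.002 0.015 0.0057 0 0 -1;0 0 0 0 0 0 -1",
)

```text
clock: 18.62
position: [0.6149, 0.2121, 0.1096]
ee_rot: [0.58, 0.404, 0.581, -0.404]
contact_force: [-3.1, 2.4, 0.4]
width: -0.0003
```

>>> arm_command(
  series="0 0.002 0.015 0.0057 0 0 -1;0 0 0 0 0 0 -1",
)

```text
clock: 18.78
position: [0.6167, 0.2096, 0.1097]
ee_rot: [0.577, 0.409, 0.577, -0.409]
contact_force: [-1.0, 0.2, -0.1]
width: -0.0002
```

```bash
python3 -c "
from h import *
lev()
t=np.mean([get_image('top').astype(float) for _ in range(4)],0).astype(np.uint8)
s=np.mean([get_image('side').astype(float) for _ in range(4)],0).astype(np.uint8)
crops('pics/c7.png',[(t,225,180,5),(s,205,120,5)])"
```

```text
t 18.7833 radial 0.08613965216494493 tang -0.014968593485141032 Ft -0.49813598692567335 Fr -0.8765151375821424 yaw y 19.27270245106902
top 10 post [0.6212 0.1911] r 0.08710456261080876 ang 17.777131179609853
side 56 post [0.6201 0.1939] r 0.0880401293432645 ang 19.83876939290636
```

View pics/c7.png

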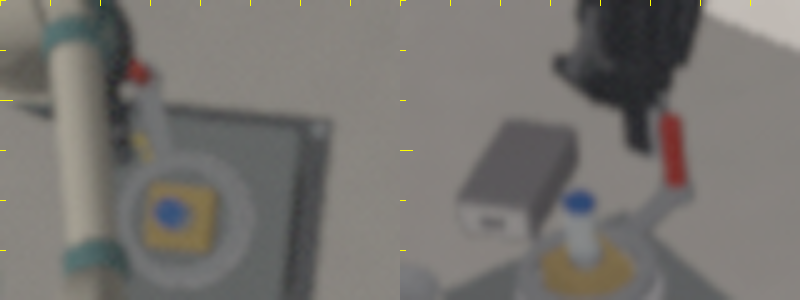

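```bash
python3 -c "
from h import *
A=np.array([.5383,.1645])
for uv in((252.9,208.5),(251.5,206.5),(254,211)):
  d=atz('top',uv,.083)[:2]-A;print(np.linalg.norm(d),np.degrees(np.arctan2(d[1],d[0])))
im=get_image('top').astype(int);m=(im[:,:,0]-im[:,:,2]>25)&(im[:,:,1]-im[:,:,2]>15);v,u=np.nonzero(m);k=(v<214)&(v>195)&(u>240)&(u<265);print(u[k],v[k])
d=atz('top',(u[k].mean(),v[k].mean()),.083)[:2]-A;print(np.linalg.norm(d),np.degrees(np.arctan2(d[1],d[0])))
d=atz('top',((138/5+225-.5),(72/5+180-.5)),.14)[:2]-A;print(np.linalg.norm(d),np.degrees(np.arctan2(d[1],d[0])))
lev()
"
```

```text
0.051987303429697165 32.22555414283152
0.05919590957307282 32.811876651419944
0.04397186231279937 33.3711292520969
[252 253 252 253 254] [207 207 208 208 211]
0.052903337811511034 32.02395661260238
0.08301526266101679 15.575784073862957
t 19.3333 radial 0.08666385169250966 tang -0.015093900045929105 Ft -1.4398473863910815 Fr 1.0467434917819618 yaw y 19.265402535583675
top 10 post [0.6209 0.1919] r 0.08707176450568654 ang 18.367757175068945
side 56 post [0.6196 0.1935] r 0.08745655624477043 ang 19.719422245911865
```

>>> arm_command(
  series="0 0.003 0.015 0.0057 0 0 -1;0 0 0 0 0 0 -1",
)

```text
clock: 19.6
position: [0.6181, 0.208, 0.1099]
ee_rot: [0.573, 0.415, 0.572, -0.415]
contact_force: [0.5, 0.8, -0.1]
width: -0.0002
```

```bash
python3 -c "
from h import *
lev()"
```

```text
t 19.6 radial 0.08668558376765965 tang -0.014690559613840809 Ft -0.6116027948735369 Fr 0.7686507233475194 yaw y 18.1971134237123
top 11 post [0.6212 0.1895] r 0.08662354993212525 ang 16.78153874284077
side 55 post [0.6201 0.189 ] r 0.08647261539208718 ang 16.79287506387148
```

>>> arm_command(
  series="0 0.003 0.015 0.0057 0 0 -1;0 0 0 0 0 0 -1;0 0 0 0 0 0 -1",
)

```text
clock: 19.95
position: [0.6186, 0.2069, 0.1098]
ee_rot: [0.569, 0.42, 0.569, -0.42]
contact_force: [0.6, 0.1, -0.7]
width: -0.0002
```

```bash
cat >> h.py <<'E'
def col():
    A=np.array([.5383,.1645]);im=get_image('top').astype(int);m=(im[:,:,0]-im[:,:,2]>25)&(im[:,:,1]-im[:,:,2]>15);v,u=np.nonzero(m);k=(v<214)&(v>190)&(u>240)&(u<285)
    if k.sum():
        d=atz('top',(u[k].mean(),v[k].mean()),.083)[:2]-A;print("collar",k.sum(),np.linalg.norm(d),np.degrees(np.arctan2(d[1],d[0])))
E
python3 -c "
from h import *
lev();col()"
```

```text
t 19.95 radial 0.08655946066870479 tang -0.01496057970621599 Ft 0.050489305931372706 Fr 0.6634708189309311 yaw y 17.202369109167154
top 13 post [0.6254 0.1699] r 0.08729583986771206 ang 3.543098331629104
side 55 post [0.6233 0.1702] r 0.0861805070376795 ang 4.098369718548433
collar 11 0.04998755849932645 31.047399030092198
```

>>> arm_command(
  series="0 0 -0.1 0 0 0 -1;0 0 -0.15 0 0 0 -1;-0.2 0 0 0 0 0 -1;-0.3 0 0 0 0 0 -1;-0.3 0 0 0 0 0 -1;-0.2 0.2 0 0 0 0 -1;0 0.3 -0.2 0 0 0 -1;0 0.3 -0.3 0 0 0 -1;0 0.2 -0.3 0 0 0 -1;0 0 -0.2 0 0 0 -1;0 0 0 0 0 0 -1",
)

```text
clock: 21.02
position: [0.6746, 0.3623, 0.2085]
ee_rot: [0.569, 0.419, 0.572, -0.417]
contact_force: [-0.6, 0.3, -0.3]
width: 0.0
```

```bash
python3 -c "
from h import *
lev();col()
t=np.mean([get_image('top').astype(float) for _ in range(4)],0).astype(np.uint8)
s=np.mean([get_image('side').astype(float) for _ in range(4)],0).astype(np.uint8)
crops('pics/c8.png',[(t,225,180,5),(s,205,120,5)])"
```

```text
t 21.0167 radial 0.18687747697913287 tang -0.14582004637759866 Ft -0.44972177910661765 Fr -0.46613383331053176 yaw y 17.5266178066582
top 14 post [0.6255 0.1696] r 0.08739536536278643 ang 3.325832483922602
side 55 post [0.6233 0.1702] r 0.0861805070376795 ang 4.098369718548433
collar 11 0.04998755849932645 31.047399030092198
```

View pics/c8.png

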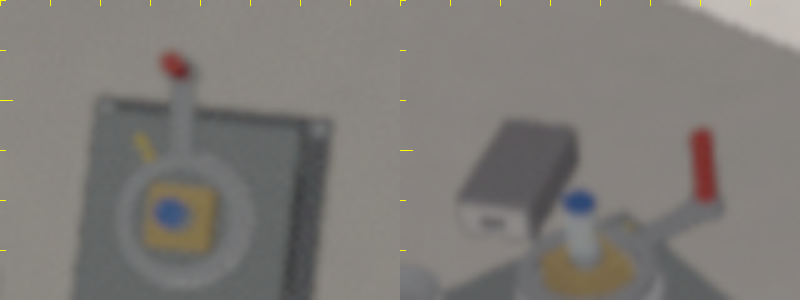

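The picture shows the lever standing clear of the yellow pointer. The post is at about (260, 193) and the pointer at about (253, 208) in the top view. The thermometer head sits on the neck and the gripper is clear, so I'm handing in.

```bash
python3 -c "
from rig import ticket
print(ticket.sign_off())"
```

```text
the job is handed in; nothing more can be done
None
```

The thermometer is fully home in the brass neck, and the lever has been turned clockwise through one click and let go. The job was handed in at about 21 s of the 64 s allowed.

- **Thermometer:** I lifted it from the rack and lowered it in small steps. Partway in, a 5–6 N sideways force showed it was slightly off centre, so I shifted it until that force went. It then slid freely down to the shoulder, with about 10 N at the seat at most, and I released it. The last pictures show its head sitting on the neck.
- **Lever:** I pushed the post with the shut fingers. The drag was about 1–2 N, rose to about 8 N at the stop, then fell away, and the lever snapped ahead by itself. I stopped there and backed off.
- **Last checks:** After release the lever stayed at 3–4° and the collar pointer at about 31°. That is about 0.48 rad between them, against 0.5 rad expected, within what the pictures can resolve. The force on the tool was about zero, with the gripper clear of everything.
- **Disagreements:** The two cameras differed by up to about 2° on the lever angle during the turn, and by less than 1° at the end. The first neck position measured from the pictures was 2–3 mm off in y, which the chamfer and the shift took up.
- **Bystanders:** The arm never went near the pill box, jar, funnel or teaspoon. The pill box looked unmoved in the last picture; I did not measure the others again.

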